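# Open the overlapped doors of the bedside battery organiser

### The job

I need to get at the hearing aid batteries: open both little doors of the clear acrylic organiser wide, each about square to the organiser's front, and leave them standing open. The door with the blue knob is bolted and its blue strip covers the edge of the other, so open that one first: lift the blue knob to draw its bolt out of the catch at the foot and swing the door towards you, then swing the door with the white knob open as well.

Things in the scene. Friction and masses are not known exactly. Their poses are not given: they have to be found in the camera images.
- organiser: Clear acrylic cabinet, fixed, battery blisters inside; 130 deep (x), 220 wide (y), 150 mm high. Origin: centre of underside; x points from its door side (facing the robot) to its back, y to the left as the robot sees it, z up. A steel catch on the front sill holds the bolt's foot. Upright hinge axes at x -69.5 mm: latched door y +105, plain door y -105 mm.
- blue_knob (a point): Centre of the blue upright knob (16 mm diameter, from 19 mm below to 15 mm above this point) on top of the bolt of the latched door. Closed: organiser x -84, y +30, z 177 mm, 27 mm above the door's top edge. The bolt slides up (under 1 N, at most 22 mm), drops back when let go. Lift 12 to 18 mm to free the door and keep it lifted for the first 0.3 rad. Axes turn with the door.
- white_knob (a point): Centre of the white upright knob (16 mm diameter, from 19 mm below to 15 mm above this point), fixed to the plain door. Closed: organiser x -84, y -40, z 177 mm, 27 mm above the door's top edge, 70 mm to the right of the blue knob. No bolt: only the latched door's blue strip, which covers its edge, holds it shut. Axes turn with the door.
- latched_leaf (a joint): Opening angle (rad) of the door with the blue knob, left as the robot sees it, 118 mm from hinge to the outer edge of its blue strip, top edge at 150 mm: 0 closed, grows as it swings out towards the robot, stop at 1.75. Stiff hinge (0.05 N m): it stays where it is left.
- plain_leaf (a joint): Opening angle (rad) of the door with the white knob, right as the robot sees it, 104 mm wide, top edge at 150 mm: 0 closed, grows as it swings out towards the robot, stop at 1.75. Stiff hinge (0.05 N m): it stays where it is left. It cannot open while the latched door is closed.

How it is judged:
By the outcome, as a careful person would: the job done as asked, in the order asked, and still so for the second after the job is handed in, with the robot touching nothing.
It also fails if it takes over 45 s, if anything falls off the work surface, if the arm or the gripper's body presses on something with over 40 N, if the wrist force passes 120 N, or if a joint passes its speed limit or range.

### The arm

A 6-joint arm with a two-finger parallel gripper is mounted at the origin on the work surface. World frame = base frame: x ahead of the robot, y to its left, z up, the work surface at z = 0. Lengths are in m, angles in rad, forces in N, time in s.
With the tool pointing down it reaches from about 0.3 to 0.85 m from the base axis. Payload 5.4 kg.
Tool frame: the origin (TCP) lies between the finger pads; the fingertips stand 11 mm ahead of it and the grasp point (between the pads) lies 8 mm behind it; x points along the fingers, y is the direction in which the jaws open and shut, and the axes are right-handed (so a half turn about x gives the same grasp; the last joint's range is limited). The gripper opens to 85 mm and grips with 20 to 120 N. Pads are 22 mm wide; open, the fingers measure 114 mm over their backs; the gripper's body (76 mm by 85 mm) begins 54 mm behind the grasp point. The pads swing forward as they close: fully open they stand 13 mm farther back than shut.
Start: joints at [-1.376, 0.158, 1.597, -0, 1.386, -0.21], TCP at [0.226, -0.529, 0.242] pointing down, gripper open.
Joint ranges: [-2.91, 2.91], [-0.94, 2.29], [0.18, 2.7], [-1.29, 4.43], [0.17, 2.64], [-3, 3]. Speed limits (rad/s): [2.57, 2.57, 3.14, 3.14, 3.14, 3.14].

### API

Orientations are given as a unit quaternion [x, y, z, w].
In Python, from rig import manip gives the robot as it stands.
- The arm moves only by the shell command python3 -m jog 'ROWS' [FORCE]. ROWS is JSON, one flat list of numbers, 7 for each row, row after row: the shift along the world's x, y, z in cm, then the turn, a rotation vector about the world's x, y, z in rad, then the opening, from -1 (shut) to 1 (fully open). A call has 1 to 8 rows; each row shifts and turns the commanded pose from where the row before left it; what a row does not reach is not made up. A row lasts 1/12 s, in which the tool goes at most 41.7 mm and 7.16 degrees, less where a joint would pass 70% of its speed; a pose out of reach is approached as far as the arm can. A call with a gripper value outside its range is refused whole. The fingers move at their own pace and stop on an object; FORCE is the grip in N (left out, the last holds). Time passes only in rows, so rows that do not move let the fingers close. It gives the time, the measured TCP pose, the force and the opening at its end, in the units of the state.
- manip.sense(): the state, without advancing time (a new reading comes with each control period).
- manip.capture(name): name is "side" or "top"; returns a dict with "frame" (400x640x3 uint8, red, green, blue), "depth" (400x640 float32, m along the optical axis (not along the pixel's ray), 0 where there is no reading), "fovy" (degrees; the focal length in pixels is half the picture's height over the tangent of half this angle, whatever the lens; pixels are square), "cx", "cy" (the principal point, pixels), "extrinsics" (4x4, takes a point from camera to world coordinates). Camera axes: x right, y down, z forward; pixel columns grow to the right and rows downward; lengths in m; the calibration is good to about 2 mm. A picture is of the moment at which its call begins.
- manip.close_job(): hands the job in, once; it reports no verdict.
Trained networks look in a picture, given as the dict that the camera call returned (one of the last four; its "shot" number tells which), for a name from the list of things; names that differ only in an ending like _2 or _b are one class to them, and where a whole thing is asked for, a point or a joint stands for the part that bears it (a point fixed in the world has none). Each returns a list of dicts, best first, with "conf" (0 to 1); they miss things now and then, are a little off and sometimes report something else, mostly with a low value. They report only what shows in the picture. A call takes as long as a camera call.
- manip.find_in(picture, thing): "box" ([left, top, right, bottom] as shares, 0 to 1, of the picture: columns of its width, rows of its height, round what is visible of it).
The state is a dict: "time_s": time; "joints": joint angles; "joint_velocities": joint speeds; "joint_efforts": joint torques, N m; "tcp_pos": TCP position; "tool_rot": TCP orientation; "ft_force": force on the tool from outside, world axes, zero at the start; "wrist_torque": the same for the moment, N m; "width": finger opening in m.
Only numpy, scipy, OpenCV 4.12 (cv2) and the standard library are available. Lean on these libraries where they do the work, as an engineer would, in place of code of your own. Each camera call takes 0.05 s, during which the arm holds its last target.

## Working session

There is one attempt and no reset: what is moved stays moved. The work goes in short steps, Python scripts to look and compute and a shell command to move; the robot and the scene stay as the last step left them, time stands still between calls to the robot, and variables do not carry over. Pictures are saved under pics/ and viewed, and the job is handed in when it is done.

```bash
ls; mkdir -p pics; cat > h.py <<'E'
import numpy as np, cv2
from rig import manip
def deproj(p,u,v,d):
    f=200/np.tan(np.radians(p["fovy"])/2)
    c=np.array([(u-p["cx"])/f*d,(v-p["cy"])/f*d,d,1]); return (np.array(p["extrinsics"])@c)[:3]
def proj(p,X):
    f=200/np.tan(np.radians(p["fovy"])/2)
    c=np.linalg.inv(np.array(p["extrinsics"]))@np.append(X,1); return c[0]/c[2]*f+p["cx"],c[1]/c[2]*f+p["cy"],c[2]
def save(p,n,s=1): cv2.imwrite("pics/"+n,p["frame"][:,:,::-1])
E
python3 - <<'E'
from h import *
s=manip.sense();print(s["time_s"],s["tcp_pos"],s["tool_rot"],s["ft_force"],s["width"])
for n in ("side","top"):
    p=manip.capture(n);save(p,n+"0.png")
    print(n,p["fovy"],p["cx"],p["cy"],np.round(p["extrinsics"],3).tolist())
    for t in ("organiser","blue_knob","white_knob"):
        for r in manip.find_in(p,t)[:2]:
            b=np.array(r["box"])*[640,400,640,400];u,v=(b[0]+b[2])/2,(b[1]+b[3])/2
            d=p["depth"][int(v),int(u)];print(t,round(r["conf"],2),b.round(1),d,deproj(p,u,v,d).round(4))
E
```

```text
pics
0.0 [ 0.22631187 -0.52792341  0.24126961] [ 0.69267876  0.14284883 -0.69266679  0.14143219] [-0.63243838  0.49140381  0.19764519] 0.08562747703380533
side 57.76990549512027 315.92950888004333 198.6380230434194 [[-0.983, -0.176, 0.056, 0.523], [-0.185, 0.928, -0.322, 0.258], [0.005, -0.327, -0.945, 0.906], [0.0, 0.0, 0.0, 1.0]]
organiser 0.9 [279.1  88.1 357.3 197.5] 0.8470022 [ 0.5884 -0.137   0.1485]
white_knob 0.58 [344.7  96.6 359.6 131.9] 0.8448391 [ 0.5222 -0.2124  0.1725]
top 54.44300889506826 318.31972826135956 197.4829188101693 [[-0.003, -0.995, 0.103, 0.502], [-1.0, 0.003, -0.003, -0.033], [0.003, -0.103, -0.995, 1.01], [0.0, 0.0, 0.0, 1.0]]
organiser 0.73 [329.3 160.5 431.7 241.1] 0.86530876 [ 0.5831 -0.1743  0.1492]
blue_knob 0.41 [366.9 228.7 375.5 233. ] 0.81534207 [ 0.5158 -0.1465  0.1924]
white_knob 0.76 [390.8 222.9 424.9 233.9] 0.81858295 [ 0.5207 -0.2241  0.1899]
```

```bash
python3 - <<'E'
import cv2
a=cv2.imread("pics/side0.png");b=cv2.imread("pics/top0.png")
A=cv2.resize(a[60:220,240:400],(400,400),interpolation=3);B=cv2.resize(b[130:290,300:460],(400,400),interpolation=3)
import numpy as np
cv2.imwrite("pics/c0.png",np.hstack([A,B]))
E
```

```text
(no output)
```

View pics/c0.png

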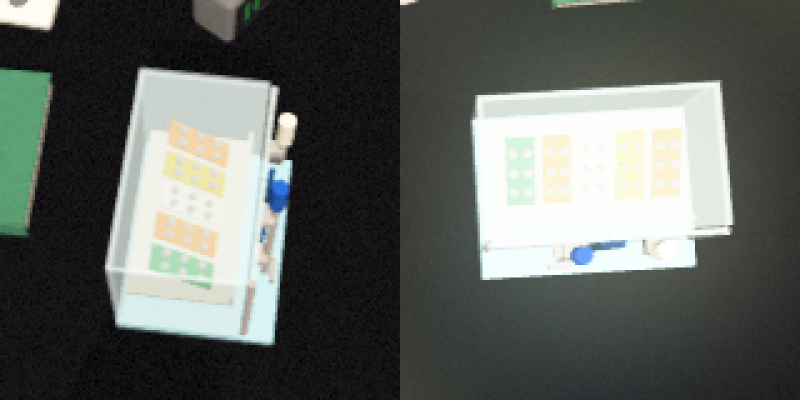

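View pics/top0.png

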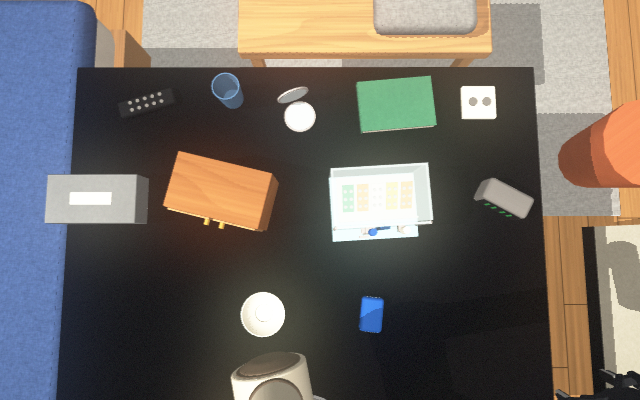

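```bash
python3 - <<'E'
from h import *
for n in ("top","side"):
    p=manip.capture(n)
    f=200/np.tan(np.radians(p["fovy"])/2)
    v,u=np.mgrid[0:400,0:640];d=p["depth"]
    C=np.stack([(u-p["cx"])/f*d,(v-p["cy"])/f*d,d,np.ones_like(d)],-1)
    W=(C@np.array(p["extrinsics"]).T)[...,:3]
    roi=(W[...,0]>.46)&(W[...,0]<.72)&(W[...,1]>-.32)&(W[...,1]<-.02)&(d>0)
    F=p["frame"].astype(int)
    blue=roi&(F[...,2]-F[...,0]>60)
    kn=roi&(W[...,2]>.16)
    for nm,m in(("blue",blue&kn),("white",kn&~blue),("bluetop",blue&(W[...,2]>.185)),("whitetop",kn&~blue&(W[...,2]>.185))):
        if m.any():print(n,nm,m.sum(),"px",u[m].mean().round(1),v[m].mean().round(1),W[m].mean(0).round(4),W[m].min(0).round(4),W[m].max(0).round(4))
    rim=roi&(abs(W[...,2]-.15)<.004)
    pts=W[rim][:,:2].astype(np.float32); print(rim.sum())
    r=cv2.minAreaRect(pts*1000);print(n,r,cv2.boxPoints(r).round(1).tolist())
E
```

```text
top blue 53 px 372.3 232.0 [ 0.5135 -0.1495  0.1871] [ 0.5071 -0.1585  0.1607] [ 0.5201 -0.1435  0.1936]
top white 70 px 404.0 229.8 [ 0.5178 -0.2166  0.1863] [ 0.5071 -0.2284  0.1601] [ 0.5261 -0.1507  0.194 ]
top bluetop 42 px 373.1 231.9 [ 0.5137 -0.1507  0.1911] [ 0.5071 -0.1585  0.1883] [ 0.5197 -0.1441  0.1936]
top whitetop 52 px 404.6 229.8 [ 0.5179 -0.217   0.1909] [ 0.5071 -0.2284  0.1879] [ 0.5258 -0.1507  0.194 ]
5810
top ((591.616455078125, -177.22572326660156), (146.6199951171875, 220.38792419433594), 3.5014357566833496) [[511.70001220703125, -71.69999694824219], [525.2000122070312, -291.70001220703125], [671.5, -282.70001220703125], [658.0999755859375, -62.79999923706055]]
side blue 77 px 350.8 137.6 [ 0.516  -0.1455  0.1831] [ 0.5082 -0.1569  0.1616] [ 0.5238 -0.1407  0.194 ]
side white 86 px 353.4 111.9 [ 0.5204 -0.2133  0.1812] [ 0.5124 -0.2269  0.1602] [ 0.528  -0.1449  0.1945]
side bluetop 42 px 351.2 135.1 [ 0.5162 -0.1474  0.191 ] [ 0.5092 -0.1569  0.1868] [ 0.5236 -0.141   0.194 ]
side whitetop 43 px 354.1 108.3 [ 0.5203 -0.217   0.1908] [ 0.513  -0.2269  0.1858] [ 0.5277 -0.2098  0.1945]
4723
side ((591.3526611328125, -173.9907684326172), (150.852783203125, 222.24363708496094), 3.4406161308288574) [[509.3999938964844, -67.5999984741211], [522.7000122070312, -289.3999938964844], [673.2999877929688, -280.3999938964844], [660.0, -58.5]]
```

```bash
python3 - <<'E'
from h import *
from scipy.spatial.transform import Rotation as R
s=manip.sense();M=R.from_quat(s["tool_rot"]).as_matrix();print(M.round(3),s["time_s"],np.degrees(np.arctan2(M[1,1],M[0,1])))
O=np.array([.6005,-.1735]);y=.061;Q=np.array([[np.cos(y),-np.sin(y)],[np.sin(y),np.cos(y)]])
for nm,h,r,sg in(("blue",[-.0695,.105],[-.0145,-.075],-1),("white",[-.0695,-.105],[-.0145,.065],1)):
    for a in np.arange(0,1.7,.1):
        c,t=np.cos(sg*a),np.sin(sg*a)
        w=O+Q@(np.array(h)+np.array([[c,-t],[t,c]])@np.array(r));print(nm,round(a,1),(w*100).round(2), end=" ")
        if a>0: print("d",((w-l)*100).round(2))
        else: print()
        l=w
E
```

```text
[[-0.     0.394 -0.919]
 [ 0.    -0.919 -0.394]
 [-1.    -0.    -0.   ]] 0.5 -66.8067829412697
blue 0.0 [ 51.48 -14.87] 
blue 0.1 [ 50.73 -14.73] d [-0.75  0.14]
blue 0.2 [ 50.   -14.52] d [-0.73  0.21]
blue 0.3 [ 49.29 -14.24] d [-0.71  0.28]
blue 0.4 [ 48.61 -13.88] d [-0.68  0.35]
blue 0.5 [ 47.97 -13.47] d [-0.64  0.42]
blue 0.6 [ 47.38 -12.99] d [-0.59  0.48]
blue 0.7 [ 46.84 -12.45] d [-0.54  0.54]
blue 0.8 [ 46.35 -11.86] d [-0.49  0.59]
blue 0.9 [ 45.92 -11.23] d [-0.43  0.63]
blue 1.0 [ 45.56 -10.55] d [-0.36  0.67]
blue 1.1 [45.27 -9.85] d [-0.29  0.71]
blue 1.2 [45.05 -9.12] d [-0.22  0.73]
blue 1.3 [44.91 -8.37] d [-0.14  0.75]
blue 1.4 [44.84 -7.6 ] d [-0.07  0.76]
blue 1.5 [44.85 -6.84] d [0.01 0.76]
blue 1.6 [44.93 -6.08] d [0.08 0.76]
white 0.0 [ 51.91 -21.85] 
white 0.1 [ 51.28 -22.07] d [-0.63 -0.22]
white 0.2 [ 50.67 -22.35] d [-0.6  -0.28]
white 0.3 [ 50.1  -22.69] d [-0.57 -0.34]
white 0.4 [ 49.56 -23.08] d [-0.54 -0.39]
white 0.5 [ 49.07 -23.52] d [-0.5  -0.44]
white 0.6 [ 48.62 -24.01] d [-0.45 -0.49]
white 0.7 [ 48.22 -24.55] d [-0.4  -0.53]
white 0.8 [ 47.88 -25.12] d [-0.34 -0.57]
white 0.9 [ 47.59 -25.72] d [-0.28 -0.6 ]
white 1.0 [ 47.37 -26.35] d [-0.22 -0.63]
white 1.1 [ 47.21 -26.99] d [-0.16 -0.65]
white 1.2 [ 47.12 -27.65] d [-0.09 -0.66]
white 1.3 [ 47.09 -28.32] d [-0.03 -0.67]
white 1.4 [ 47.13 -28.98] d [ 0.04 -0.66]
white 1.5 [ 47.24 -29.64] d [ 0.11 -0.66]
white 1.6 [ 47.41 -30.28] d [ 0.17 -0.64]
```

```bash
python3 -m jog '[1.8,2.37,0,0,0,0.077,1, 1.8,2.37,0,0,0,0.077,1, 1.8,2.37,0,0,0,0.077,1, 1.8,2.37,0,0,0,0.077,1, 1.8,2.37,0,0,0,0.077,1, 1.8,2.37,0,0,0,0.077,1, 1.8,2.37,0,0,0,0.077,1, 1.8,2.37,0,0,0,0.077,1]' 30; python3 -m jog '[1.8,2.37,0,0,0,0.077,0.5, 1.8,2.37,0,0,0,0.077,0.3, 1.8,2.37,0,0,0,0.077,0, 1.8,2.37,0,0,0,0.077,0, 1.8,2.37,0,0,0,0.077,0, 1.8,2.37,0,0,0,0.077,0, 1.8,2.37,0,0,0,0.077,0, 1.8,2.37,0,0,0,0.077,0]'; python3 -m jog '[0,0,0,0,0,0,0, 0,0,0,0,0,0,0]'
python3 - <<'E'
from h import *
p=manip.capture("side");save(p,"s1.png")
from scipy.spatial.transform import Rotation as R
s=manip.sense();M=R.from_quat(s["tool_rot"]).as_matrix();print(np.degrees(np.arctan2(M[1,1],M[0,1])),s["tcp_pos"],s["joints"])
E
```

```text
time_s: 1.17
tcp_pos: [0.3711, -0.3377, 0.2425]
tool_rot: [0.616, 0.346, -0.616, 0.347]
ft_force: [0.1, 0.5, 0.1]
width: 0.0852
time_s: 1.83
tcp_pos: [0.5152, -0.148, 0.2425]
tool_rot: [0.482, 0.517, -0.482, 0.517]
ft_force: [0.4, -0.1, 0.4]
width: 0.0427
time_s: 2.0
tcp_pos: [0.5149, -0.1483, 0.2423]
tool_rot: [0.483, 0.517, -0.483, 0.517]
ft_force: [-0.9, -0.4, 0.4]
width: 0.0426
3.800800609975746 [ 0.51439782 -0.14921309  0.24225612] [-5.07802799e-01  5.65692719e-02  1.70732491e+00 -5.34157945e-04
  1.37784076e+00 -5.74036889e-01]
```

View pics/s1.png

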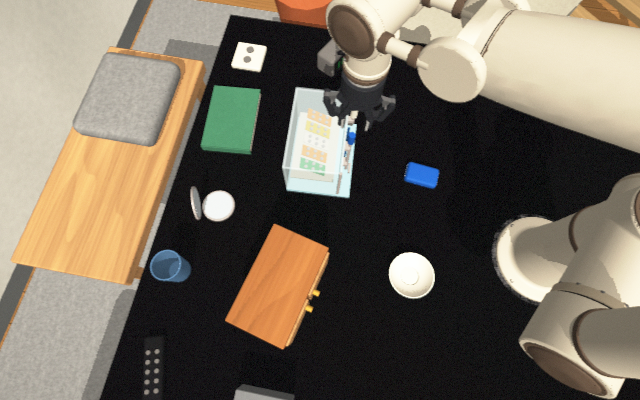

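Arm over the knobs (blue knob at about (351,137)), jaws straddling it front/back. Descending and gripping.

```bash
python3 -m jog '[0,0,-1.2,0,0,0,0, 0,0,-1.2,0,0,0,0, 0,0,-1.2,0,0,0,0, 0,0,-1.2,0,0,0,0, 0,0,-1.1,0,0,0,0, 0,0,-1.0,0,0,0,0, 0,0,0,0,0,0,0]' 30 
python3 - <<'E'
from h import *
p=manip.capture("side");cv2.imwrite("pics/s2.png",cv2.resize(p["frame"][60:220,260:460,::-1],(800,600),interpolation=3))
p=manip.capture("top");cv2.imwrite("pics/t2.png",cv2.resize(p["frame"][150:270,300:460,::-1],(800,600),interpolation=3))
E
```

```text
time_s: 2.63
tcp_pos: [0.5128, -0.1486, 0.1701]
tool_rot: [0.483, 0.518, -0.484, 0.514]
ft_force: [-0.4, 1.6, -0.8]
width: 0.0427
```

View pics/s2.png

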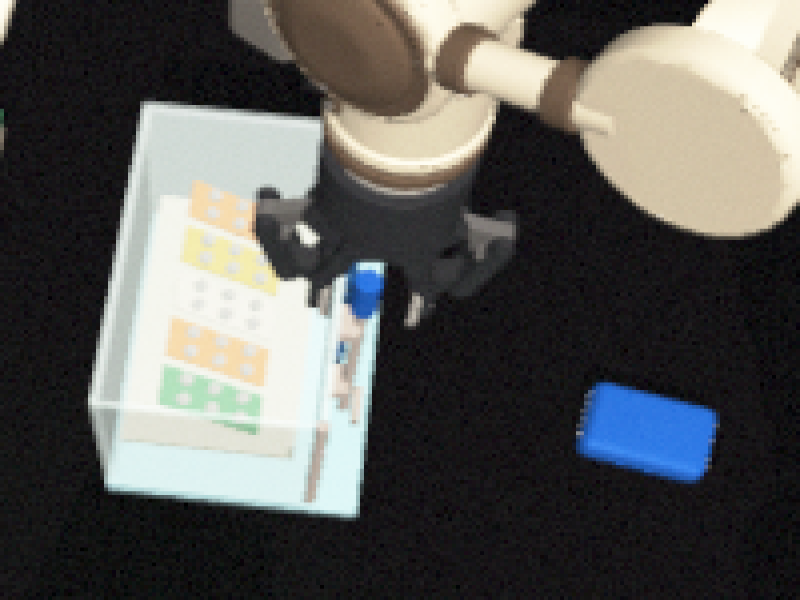

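Blue knob at (366,290) sits centrally between the fingertips (320,300) and (412,308). Closing.

```bash
python3 -m jog '[0,0,0,0,0,0,-1, 0,0,0,0,0,0,-1, 0,0,0,0,0,0,-1, 0,0,0,0,0,0,-1, 0,0,0,0,0,0,-1, 0,0,0,0,0,0,-1, 0,0,0,0,0,0,-1]' 30; python3 -m jog '[0,0,0.3,0,0,0,-1, 0,0,0.3,0,0,0,-1, 0,0,0.3,0,0,0,-1, 0,0,0.3,0,0,0,-1, 0,0,0.3,0,0,0,-1, 0,0,0,0,0,0,-1]'
python3 - <<'E'
from h import *
p=manip.capture("side");cv2.imwrite("pics/s3.png",cv2.resize(p["frame"][60:220,260:460,::-1],(800,600),interpolation=3))
E
```

```text
time_s: 3.32
tcp_pos: [0.5149, -0.1496, 0.1743]
tool_rot: [0.483, 0.516, -0.483, 0.517]
ft_force: [-1.4, -0.4, 5.6]
width: 0.0152
time_s: 3.82
tcp_pos: [0.5146, -0.1494, 0.189]
tool_rot: [0.483, 0.516, -0.483, 0.516]
ft_force: [0.7, -1.0, -0.1]
width: 0.0149
```

View pics/s3.png

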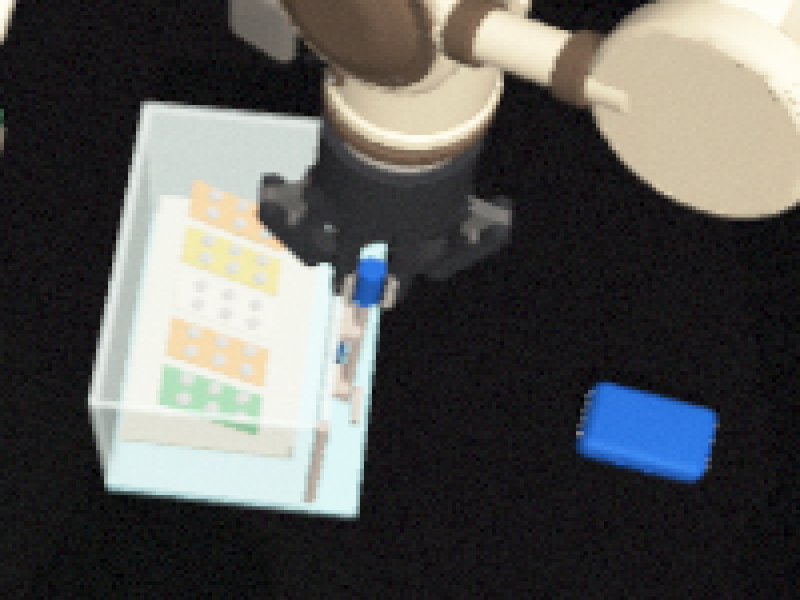

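Knob held (15 mm) and raised. Swinging along the arc.

```bash
python3 -m jog '[-0.75,0.14,0,0,0,-0.1,-1, -0.73,0.21,0,0,0,-0.1,-1, -0.71,0.28,0,0,0,-0.1,-1, -0.68,0.35,0,0,0,-0.1,-1, 0,0,0,0,0,0,-1]'
python3 - <<'E'
from h import *
p=manip.capture("side");cv2.imwrite("pics/s4.png",cv2.resize(p["frame"][60:220,260:460,::-1],(800,600),interpolation=3))
E
```

```text
time_s: 4.28
tcp_pos: [0.4849, -0.1389, 0.188]
tool_rot: [-0.577, -0.409, 0.577, -0.409]
ft_force: [1.3, -1.0, 0.2]
width: 0.0152
```

View pics/s4.png

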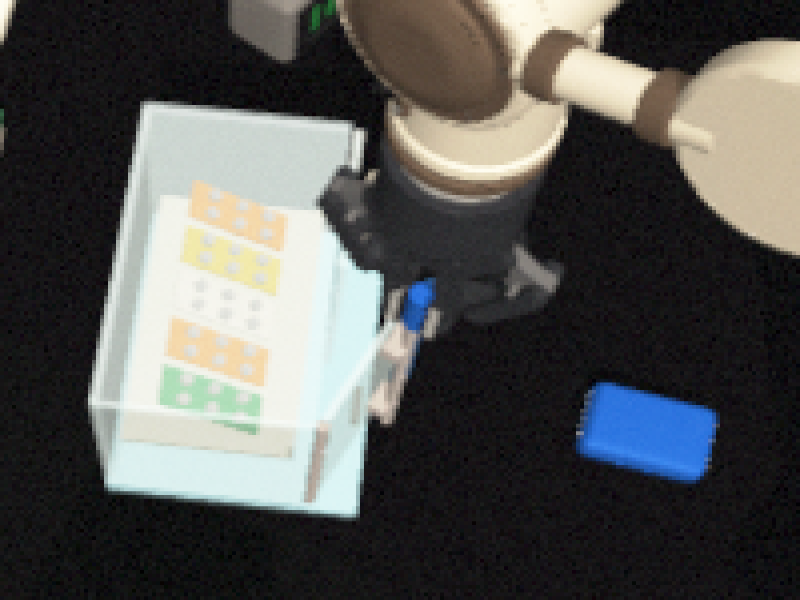

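The blue-knob door is swinging with the tool (knob at (420,300), bolt clear of the catch), forces about 1 N. Continuing to about 1.57.

```bash
python3 -m jog '[-0.64,0.42,0,0,0,-0.1,-1, -0.59,0.48,0,0,0,-0.1,-1, -0.54,0.54,0,0,0,-0.1,-1, -0.49,0.59,0,0,0,-0.1,-1, -0.43,0.63,0,0,0,-0.1,-1, -0.36,0.67,0,0,0,-0.1,-1]';python3 -m jog '[-0.29,0.71,0,0,0,-0.1,-1, -0.22,0.73,0,0,0,-0.1,-1, -0.14,0.75,0,0,0,-0.1,-1, -0.07,0.76,0,0,0,-0.1,-1, 0.01,0.76,0,0,0,-0.1,-1, 0.05,0.6,0,0,0,-0.08,-1, 0,0,0,0,0,0,-1,0,0,0,0,0,0,-1]'
python3 - <<'E'
from h import *
p=manip.capture("side");cv2.imwrite("pics/s5.png",cv2.resize(p["frame"][60:220,260:460,::-1],(800,600),interpolation=3))
E
```

```text
time_s: 4.83
tcp_pos: [0.4555, -0.1061, 0.1883]
tool_rot: [0.672, 0.221, -0.672, 0.221]
ft_force: [0.8, -0.3, -1.0]
width: 0.0146
time_s: 5.5
tcp_pos: [0.4492, -0.0632, 0.1885]
tool_rot: [0.707, 0.022, -0.706, 0.022]
ft_force: [2.8, -0.4, -0.3]
width: 0.0147
```

View pics/s5.png

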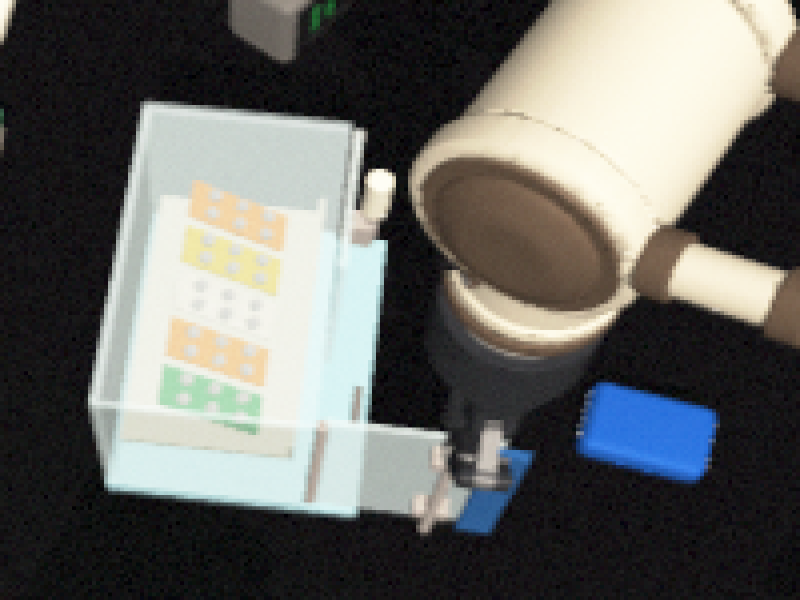

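Latched door stands square to the front (panel from (315,425) to (520,450)), plain door still shut with its white knob at (378,190). Lower the bolt, release, rise.

```bash
python3 -m jog '[0,0,-0.6,0,0,0,-1, 0,0,-0.6,0,0,0,-1, 0,0,0,0,0,0,-1, 0,0,0,0,0,0,-0.4, 0,0,0,0,0,0,0, 0,0,0,0,0,0,0,0,0,0,0,0,0,0]';python3 -m jog '[0,0,0.5,0,0,0,0, 0,0,1,0,0,0,0, 0,0,1.5,0,0,0,0, 0,0,2,0,0,0,0, 0,0,2,0,0,0,0,0,0,0,0,0,0,0]'
python3 - <<'E'
from h import *
p=manip.capture("side");cv2.imwrite("pics/s6.png",cv2.resize(p["frame"][60:220,260:460,::-1],(800,600),interpolation=3))
print(manip.sense()["tcp_pos"],manip.sense()["joints"])
E
```

```text
time_s: 6.13
tcp_pos: [0.4481, -0.0631, 0.1759]
tool_rot: [-0.706, -0.02, 0.707, -0.02]
ft_force: [0.9, 0.7, 0.3]
width: 0.0427
time_s: 6.63
tcp_pos: [0.451, -0.0641, 0.2517]
tool_rot: [0.71, 0.019, -0.704, 0.021]
ft_force: [1.1, -0.4, 1.2]
width: 0.0425
[ 0.45018949 -0.06376227  0.24950911] [-4.07539264e-01 -1.74532758e-01  1.91354855e+00 -2.36870667e-05
  1.39647225e+00  1.10626606e+00]
```

View pics/s6.png

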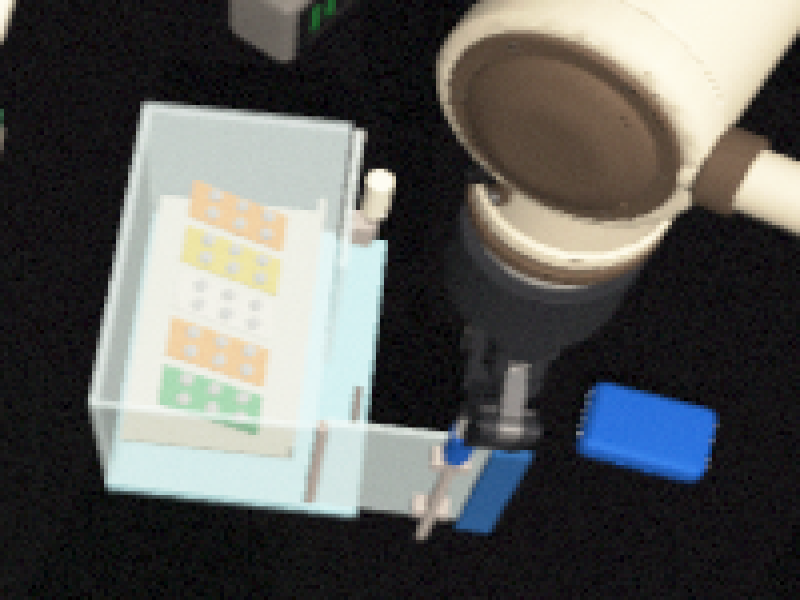

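```bash
python3 -m jog '[0.49,-1.1,0,0,0,0.112,0, 0.49,-1.1,0,0,0,0.112,0, 0.49,-1.1,0,0,0,0.112,0, 0.49,-1.1,0,0,0,0.112,0, 0.49,-1.1,0,0,0,0.112,0, 0.49,-1.1,0,0,0,0.112,0, 0.49,-1.1,0,0,0,0.112,0]';python3 -m jog '[0.49,-1.1,0,0,0,0.112,0, 0.49,-1.1,0,0,0,0.112,0, 0.49,-1.1,0,0,0,0.112,0, 0.49,-1.1,0,0,0,0.112,0, 0.49,-1.1,0,0,0,0.112,0, 0.49,-1.1,0,0,0,0.112,0, 0.49,-1.1,0,0,0,0.112,0,0,0,0,0,0,0,0]'
python3 - <<'E'
from h import *
p=manip.capture("top");cv2.imwrite("pics/t7.png",cv2.resize(p["frame"][140:290,280:480,::-1],(800,600),interpolation=3))
P=[]
for i in range(4):
    p=manip.capture("side");P.append(manip.sense()["tcp_pos"])
print(np.mean(P,0),manip.sense()["joints"])
E
```

```text
time_s: 7.27
tcp_pos: [0.4826, -0.1404, 0.2454]
tool_rot: [-0.644, -0.291, 0.645, -0.29]
ft_force: [-0.0, -0.7, -0.1]
width: 0.0426
time_s: 7.93
tcp_pos: [0.5172, -0.2185, 0.2453]
tool_rot: [0.486, 0.514, -0.486, 0.513]
ft_force: [-0.3, -0.5, 0.2]
width: 0.0427
[ 0.51680959 -0.21649379  0.24574457] [-6.12143754e-01  1.18623764e-01  1.63358833e+00  1.44163168e-04
  1.39021535e+00 -6.64773328e-01]
```

View pics/t7.png

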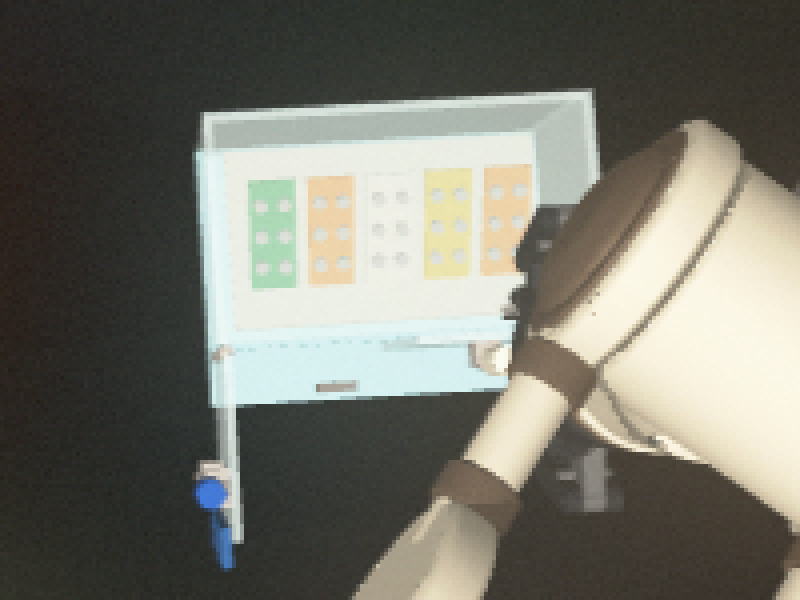

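Top view: the latched door stands square (hinge (222,350), blue knob (211,493)). The tool is over the white knob. Descending with a 2 mm correction.

```bash
python3 -m jog '[0.2,-0.2,-1.2,0,0,0,0, 0,0,-1.2,0,0,0,0, 0,0,-1.2,0,0,0,0, 0,0,-1.2,0,0,0,0, 0,0,-1.2,0,0,0,0, 0,0,-1.2,0,0,0,0, 0,0,0,0,0,0,0]'
python3 - <<'E'
from h import *
p=manip.capture("side");cv2.imwrite("pics/s8.png",cv2.resize(p["frame"][60:220,260:460,::-1],(800,600),interpolation=3))
E
```

```text
time_s: 8.77
tcp_pos: [0.5175, -0.2179, 0.1705]
tool_rot: [0.486, 0.515, -0.487, 0.511]
ft_force: [0.1, -0.5, -0.6]
width: 0.0428
```

View pics/s8.png

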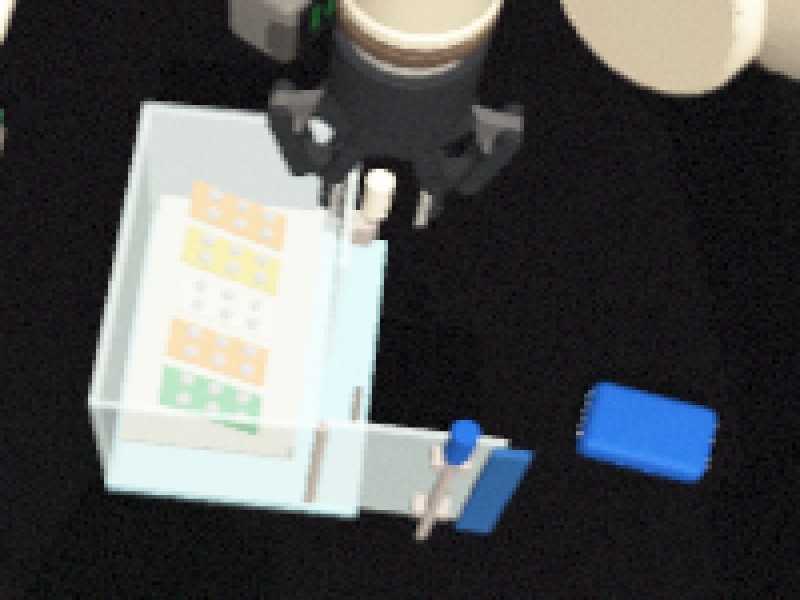

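White knob (379,193) is centred between the fingers (335 / 423). Grip and swing.

```bash
python3 -m jog '[0,0,0,0,0,0,-1, 0,0,0,0,0,0,-1, 0,0,0,0,0,0,-1, 0,0,0,0,0,0,-1, 0,0,0,0,0,0,-1, 0,0,0,0,0,0,-1, 0,0,0,0,0,0,-1]' 30; python3 -m jog '[-0.63,-0.22,0,0,0,0.1,-1, -0.6,-0.28,0,0,0,0.1,-1, -0.57,-0.34,0,0,0,0.1,-1, -0.54,-0.39,0,0,0,0.1,-1, 0,0,0,0,0,0,-1]'
python3 - <<'E'
from h import *
p=manip.capture("side");cv2.imwrite("pics/s9.png",cv2.resize(p["frame"][60:220,260:460,::-1],(800,600),interpolation=3))
E
```

```text
time_s: 9.4
tcp_pos: [0.5191, -0.2195, 0.1753]
tool_rot: [0.486, 0.513, -0.487, 0.513]
ft_force: [-5.6, -0.7, 5.5]
width: 0.0149
time_s: 9.82
tcp_pos: [0.4955, -0.2318, 0.1753]
tool_rot: [0.374, 0.6, -0.374, 0.601]
ft_force: [-3.4, 1.9, 6.2]
width: 0.0149
```

View pics/s9.png

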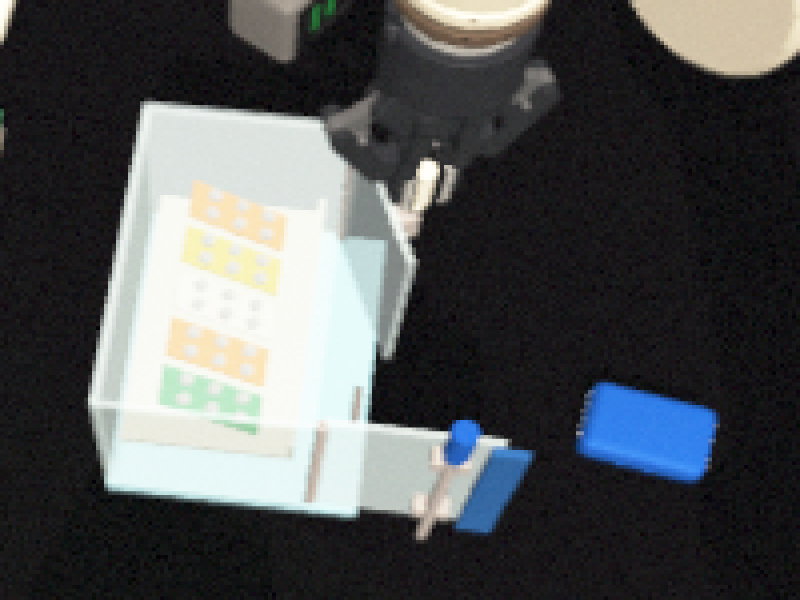

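The plain door follows (edge at (410,260)), forces small. Continue to ~1.57.

```bash
python3 -m jog '[-0.5,-0.44,0,0,0,0.1,-1, -0.45,-0.49,0,0,0,0.1,-1, -0.4,-0.53,0,0,0,0.1,-1, -0.34,-0.57,0,0,0,0.1,-1, -0.28,-0.6,0,0,0,0.1,-1, -0.22,-0.63,0,0,0,0.1,-1]';python3 -m jog '[-0.16,-0.65,0,0,0,0.1,-1, -0.09,-0.66,0,0,0,0.1,-1, -0.03,-0.67,0,0,0,0.1,-1, 0.04,-0.66,0,0,0,0.1,-1, 0.11,-0.66,0,0,0,0.1,-1, 0.12,-0.46,0,0,0,0.08,-1, 0,0,0,0,0,0,-1,0,0,0,0,0,0,-1]'
python3 - <<'E'
from h import *
p=manip.capture("side");cv2.imwrite("pics/s10.png",cv2.resize(p["frame"][60:220,260:460,::-1],(800,600),interpolation=3))
print(manip.sense()["joints"])
E
```

```text
time_s: 10.37
tcp_pos: [0.4735, -0.2643, 0.1753]
tool_rot: [0.179, 0.684, -0.179, 0.684]
ft_force: [-5.8, 1.7, 5.9]
width: 0.0152
time_s: 11.03
tcp_pos: [0.4735, -0.303, 0.1754]
tool_rot: [-0.023, 0.707, 0.021, 0.707]
ft_force: [-6.7, -2.6, 4.6]
width: 0.0147
[-7.82994772e-01  1.84313502e-01  1.70413925e+00 -2.12988579e-03
  1.25167205e+00 -2.41617098e+00]
```

View pics/s10.png

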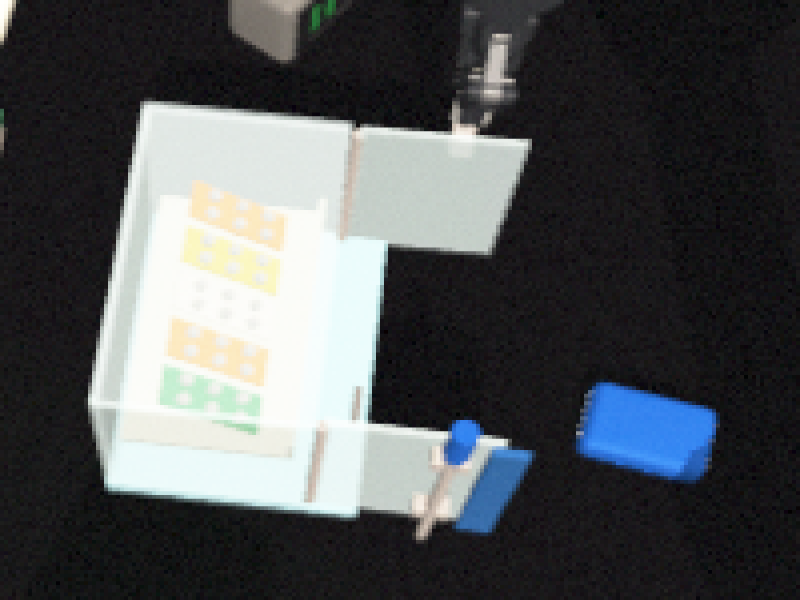

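Both doors stand parallel and square: the plain door runs from (355,128) to (530,142). Release and rise.

```bash
python3 -m jog '[0,0,0,0,0,0,-0.4, 0,0,0,0,0,0,0, 0,0,0,0,0,0,0, 0,0,0,0,0,0,0, 0,0,0,0,0,0,0]';python3 -m jog '[0,0,0.5,0,0,0,0, 0,0,1,0,0,0,0, 0,0,2,0,0,0,0, 0,0,2,0,0,0,0, 0,0,2,0,0,0,0,-2,-2,0,0,0,0,0,-3,-2,0,0,0,0,0,-3,-2,0,0,0,0,0]';python3 -m jog '[-3,-2,0,0,0,0,0,-3,-2,0,0,0,0,0,0,0,0,0,0,0,0,0,0,0,0,0,0,0]'
python3 - <<'E'
from h import *
p=manip.capture("side");a=cv2.resize(p["frame"][60:220,260:460,::-1],(400,400),interpolation=3)
def ang(p):
    f=200/np.tan(np.radians(p["fovy"])/2);v,u=np.mgrid[0:400,0:640];d=p["depth"]
    C=np.stack([(u-p["cx"])/f*d,(v-p["cy"])/f*d,d,np.ones_like(d)],-1);W=(C@np.array(p["extrinsics"]).T)[...,:3]
    for nm,y0,y1,in(("blue",-.11,-.03),("white",-.34,-.26)):
        for lab,lo,hi in(("knob",.165,.2),("door",.02,.155)):
            m=(d>0)&(W[...,0]>.40)&(W[...,0]<.505)&(W[...,1]>y0)&(W[...,1]<y1)&(W[...,2]>lo)&(W[...,2]<hi)
            if m.sum()>8:
                q=W[m][:,:2];print(nm,lab,m.sum(),q.mean(0).round(4),end=" ")
                if lab=="door":
                    k=np.polyfit(q[:,0],q[:,1],1)[0];print("yaw from x axis deg",np.degrees(np.arctan(k)).round(1))
                else: print()
ang(p)
p=manip.capture("top");b=cv2.resize(p["frame"][140:300,280:480,::-1],(400,400),interpolation=3)
ang(p)
cv2.imwrite("pics/f.png",np.hstack([a,b]))
s=manip.sense();print(s["tcp_pos"],s["time_s"])
E
```

```text
time_s: 11.5
tcp_pos: [0.474, -0.3015, 0.1742]
tool_rot: [-0.022, 0.707, 0.022, 0.707]
ft_force: [-0.3, -0.1, 0.2]
width: 0.0426
time_s: 12.17
tcp_pos: [0.3937, -0.3624, 0.2511]
tool_rot: [-0.024, 0.706, 0.022, 0.707]
ft_force: [-1.0, -0.5, -0.0]
width: 0.0426
time_s: 12.5
tcp_pos: [0.3328, -0.4028, 0.2504]
tool_rot: [-0.022, 0.706, 0.021, 0.707]
ft_force: [0.2, -0.0, -0.1]
width: 0.0427
blue knob 71 [ 0.4511 -0.0597] 
blue door 890 [ 0.4563 -0.0712] yaw from x axis deg -1.9
white knob 75 [ 0.4753 -0.2983] 
white door 837 [ 0.47  -0.286] yaw from x axis deg 4.1
blue knob 51 [ 0.4491 -0.065 ] 
blue door 245 [ 0.4532 -0.0756] yaw from x axis deg -0.7
white knob 69 [ 0.473 -0.302] 
white door 558 [ 0.4687 -0.2888] yaw from x axis deg 4.0
[ 0.33439967 -0.40152936  0.25006462] 12.6
```

View pics/f.png

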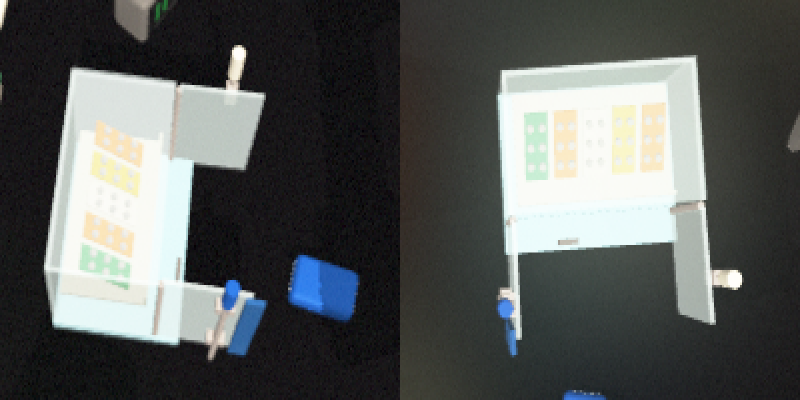

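```bash
python3 -c "
from rig import manip
manip.close_job();print(manip.sense()['time_s'])"
```

```text
the job is handed in; nothing more can be done
the job is handed in; nothing more can be done
```

Both doors of the organiser are open, about square to its front, and the job is handed in. I opened the blue-knob door first, lifting its bolt about 15 mm and swinging it towards the robot. I then opened the white-knob door and backed the arm well clear, at about 12.6 s.

**Checks that agreed:** both pictures from the last look show the doors standing open with nothing touching them. The blue knob's position gives an opening of about 1.57 rad (90°). The white door's panel measured 4.0–4.1°, where square is 3.5°. Wrist force readings stayed below 10 N at the end of every move.

**Check that disagreed:** a straight-line fit to the blue door's panel gave -0.7° to -1.9°, about 4–5° off square. I put this down to the bolt and blue strip being caught in the fit, since the knob position shows square.

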